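# Refit the oil filler plug of a vacuum pump by feel

### The arm

A 6-joint arm with a two-finger parallel gripper is mounted at the origin on the work surface. World frame = base frame: x ahead of the robot, y to its left, z up, the work surface at z = 0. Lengths are in m, angles in rad, forces in N, time in s.
With the tool pointing down it reaches from about 0.35 to 0.975 m from the base axis. Payload 4.9 kg.
Tool frame: the origin (TCP) lies at the very end of the fingers, on their centre line; the grasp point (between the pads) lies 19 mm behind it (grasp_offset is the distance from the TCP to the grasp point, in m); x points along the fingers, y is the direction in which the jaws open and shut, and the axes are right-handed (so a half turn about x gives the same grasp; the last joint's range is limited). The gripper opens to 85 mm and grips with 20 to 120 N. Pads are 22 mm wide; open, the fingers measure 114 mm over their backs; the gripper's body (76 mm by 85 mm) begins 54 mm behind the grasp point. The pads swing forward as they close: fully open they stand 13 mm farther back than shut.
Start: joints at [1.123, 0.053, 1.613, -0, 1.476, -0.119], TCP at [0.202, 0.592, 0.231] pointing down, gripper open.
Joint ranges: [-3.01, 3.01], [-1.01, 2.22], [0.06, 2.58], [-1.02, 4.17], [0.09, 2.62], [-3.14, 3.14]. Speed limits (rad/s): [2.57, 2.57, 3.14, 3.14, 3.14, 3.14].

### API

Orientations are given as a rotation vector (axis times angle).
In Python, from station import get_obs, get_image, camera_model, finish_job, grasp_offset gives the robot as it stands.
- The arm moves only by the shell command python3 -m crank 'ROWS' [OPENING] [FORCE]. ROWS is JSON, a list that holds one entry, the list of rows, each a list of 4 numbers: the shift along the world's x, y, z in m, then the turn about the world's z in degrees. In form: [[[dx, dy, dz, turn], ...]]. A call has 1 to 5 rows; each row is the pose to reach, as a shift and turn from the pose commanded when the call began; what a row does not reach only later rows make up. A row lasts 1/12 s, in which the tool goes at most 41.7 mm and 7.16 degrees, less where a joint would pass 70% of its speed; a pose out of reach is approached as far as the arm can. A call with a gripper value outside its range is refused whole. OPENING is the opening, from 0 (shut) to 1 (fully open), set as the call begins (- or left out, the last holds). The fingers move at their own pace and stop on an object; FORCE is the grip in N (left out, the last holds). Time passes only in rows, so rows that repeat a pose let the fingers close. It gives the time, the measured TCP pose, the force and the opening at its end, in the units of the state.
- get_obs(): the state, without advancing time (a new reading comes with each control period).
- get_image(name): name is "side" or "top"; returns (picture, depth): 480x640x3 uint8, red, green, blue; 480x640 float32, m along the optical axis (not along the pixel's ray), 0 where there is no reading.
- camera_model(name): a dict with "fx", "fy", "cx", "cy" (pixels), "k1" (the pictures are not rectified: a ray, as slopes to the right and down, at radius r is drawn at 1 + k1 r^2 times it, then the intrinsics apply), "xyz" and "attitude" of the camera in the world. Camera axes: x right, y down, z forward; pixel columns grow to the right and rows downward; lengths in m; the calibration is good to about 2 mm. A picture is of the moment at which its call begins. camera_model takes no time and is no camera call.
- finish_job(): hands the job in, once; it reports no verdict.
The state is a dict: "t": time; "q": joint angles; "dq": joint speeds; "effort": joint torques, N m; "tool_pos": TCP position; "tool_rot": TCP orientation; "contact_force": force on the tool from outside, world axes, zero at the start; "wrist_torque": the same for the moment, N m; "opening": finger opening in m.
Only numpy, scipy, OpenCV 4.12 (cv2) and the standard library are available. Lean on these libraries where they do the work, as an engineer would, in place of code of your own. Each camera call takes 0.05 s, during which the arm holds its last target.

### The job

The pump on the bench has had its oil change: take the yellow filler plug from the parts tray and set it upright in the filler neck. Turn it backward, with only light pressure, until you feel it climb a thread start and drop clearly off its crest, then screw it forward without cross-threading until its flange is fully home and nips the orange sealing ring, snug by hand but not crushing it, and let go. Never force the plug, and leave the other things on the bench where they are.

Things in the scene. Friction and masses are not known exactly. Their poses are not given: they have to be found in the camera images.
- plug: Yellow plastic filler plug, about 120 g, standing upright on its nose in the tray. Origin: centre of the nose's underside; z is its axis, upward. Shank diameter 30.6, its nose chamfered from 23 over the lowest 4 mm; the thread, diameter 37, begins 11 mm above the origin; flange, diameter 55, from 22 to 27 mm; grip bar on top, up to 61 mm.
- plug_grip (a point): Point to grip on the plug's upright flat grip bar, on its axis 50 mm above the plug's origin: 11 mm below the top of the bar and 23 mm above the flange. Axes as the plug. The bar is 42 mm long (along x), 12 mm wide (along y) and 34 mm high.
- plug_seat (a point): Centre of the underside of the plug's flange, 22 mm above its origin, axes as the plug. The plug has a right-hand thread (clockwise from above screws it in) with three equal starts: 15 mm advance per full turn, 5 mm from one start to the next.
- pump: The fixed vacuum pump: grey-green oil case (128 x 190 mm, top 146 mm above the bench) nearest the robot, then a finned cylinder and the motor behind it along the pump's +x. Origin: on the bench surface, straight under the axis of the filler neck, which stands on the middle of the oil case. z up.
- neck_top (a point): Centre of the top of the uncompressed orange sealing ring on the filler neck, 178.5 mm above the bench, axes as the pump. The neck is aluminium, upright, 54 mm in outer diameter, 30 mm high. The ring is soft rubber, 52 mm across, and yields 1 mm for each 8 N: squeezed 0.5 to 2.2 mm it is snug (turning takes about 0.1 N m at 1.3 mm), from 2.5 mm on it is being crushed.
- neck_mouth (a point): Centre of the neck's metal face, 2.5 mm below neck_top. The three-start internal thread begins just below it, 32.4 mm clear inside; the angle of its starts differs every time and is not measured. Play 0.9 mm sideways, 1 mm up and down. On the crest of a start the flange is 10.5 mm above this point, elsewhere lower, to 5.5 mm.
- thread_axis (a point): On the neck's axis 10 mm below neck_top. Turned anticlockwise under light pressure (3 to 8 N; 25 N hurts the thread) the plug climbs and within a third of a turn drops 5 mm off the crest. A drop of under 3.5 mm was no crest: turn on, or set it down afresh. From the drop 1.25 rad clockwise brings the flange to the ring, 0.4 rad more takes up the play; then each rad squeezes the ring 2.4 mm.
- tray: The fixed steel parts tray, 200 x 260 mm, floor 4 mm thick, walls 16 mm high. Origin: centre of its underside.
- drain_plug: Brass hexagon drain plug in the tray, 34 mm across and 30 mm high; leave it. Origin: centre of its underside.
- old_seal: The old black sealing ring lying in the tray, 52 mm across, 4 mm thick; leave it. Origin: centre of its underside.
- spray_can: Dark spray can, 66 mm in diameter, 196 mm high, standing; leave it. Origin: centre of its underside.
- oil_bottle: Cream oil bottle with a red cap, 80 mm in diameter, 220 mm high, standing; leave it. Origin: centre of its underside.
- spanner: Steel spanner, 190 mm long, lying on the bench; leave it. Origin: under its middle.
- screwdriver: Blue-handled screwdriver, 200 mm long, lying on the bench; leave it. Origin: under its middle.
- cup: White cup, 90 mm across, 80 mm high; leave it. Origin: centre of its underside.
There are look-alikes about, which are no part of the job. Several things have the shape of the plug; the one meant has the colours described above.

How it is judged:
By the outcome, as a careful person would: the job done as asked, in the order asked, and still so for the second after the job is handed in, with the robot touching nothing.
It also fails if it takes over 67 s, if anything falls off the work surface, if the arm or the gripper's body presses on something with over 40 N, if the wrist force passes 120 N, or if a joint passes its speed limit or range.

## Working session

There is one attempt and no reset: what is moved stays moved. The work goes in short steps, Python scripts to look and compute and a shell command to move; the robot and the scene stay as the last step left them, time stands still between calls to the robot, and variables do not carry over. Pictures are saved under pics/ and viewed, and the job is handed in when it is done.

```bash
ls; mkdir -p pics
cat > h.py <<'E'
import numpy as np, cv2
from station import get_obs,get_image,camera_model,finish_job,grasp_offset
from scipy.spatial.transform import Rotation as R
def cam(n):
    m=camera_model(n); a=np.array(m["attitude"],float)
    Rm=R.from_rotvec(a).as_matrix() if a.size==3 else a.reshape(3,3)
    return m,Rm,np.array(m["xyz"])
def ray(n,u,v):
    m,Rm,p=cam(n)
    xd=(u-m["cx"])/m["fx"]; yd=(v-m["cy"])/m["fy"]; x,y=xd,yd
    for _ in range(20):
        s=1+m["k1"]*(x*x+y*y); x,y=xd/s,yd/s
    return p,Rm@np.array([x,y,1.])
def onz(n,u,v,z):
    p,d=ray(n,u,v); return p+d*(z-p[2])/d[2]
def bydepth(n,u,v,dep):
    p,d=ray(n,u,v); return p+d*dep
def shot(n,f):
    im,d=get_image(n); cv2.imwrite(f"pics/{f}.png",im[:,:,::-1]); np.save(f"pics/{f}.npy",d); return im,d
E
python3 - <<'E'
from h import *
for n in("side","top"):
    shot(n,n+"0"); print(camera_model(n))
print(get_obs(),grasp_offset)
E
```

```text
pics
{'fx': 513.0138111256543, 'fy': 513.0138111256543, 'cx': 321.282350773391, 'cy': 232.68143306042424, 'k1': -0.010826869851946709, 'xyz': array([ 0.22313614, -0.80764589,  1.03316513]), 'attitude': array([-2.37961768,  0.44781023, -0.1648243 ])}
{'fx': 577.5046693492598, 'fy': 577.5046693492598, 'cx': 312.0681998453042, 'cy': 229.27222223851481, 'k1': -0.025074396889373393, 'xyz': array([ 0.35619647, -0.02994551,  1.64151219]), 'attitude': array([-2.19068788,  2.13901603, -0.11864727])}
{'t': 0.1, 'q': array([ 1.12299994e+00,  5.32993615e-02,  1.61411425e+00, -4.03534596e-05,
        1.47599008e+00, -1.19017988e-01]), 'dq': array([-5.87335714e-04, -1.75724456e-03, -2.35934325e-03,  3.81889563e-06,
       -2.09223788e-04,  1.86626602e-03]), 'effort': array([-8.56994266e-04, -3.94904423e+01, -3.71361959e+01, -1.66577938e-04,
        3.95604133e-03,  1.72956870e-06]), 'tool_pos': array([0.20158826, 0.59102263, 0.23020602]), 'tool_rot': array([ 0.2566455 ,  1.55582212, -0.25940477]), 'contact_force': array([ 0.47157341, -0.18880276,  0.48573586]), 'wrist_torque': array([-0.02681753,  0.04789629, -0.0195467 ]), 'opening': 0.08539627147817362} 0.0187
```

View pics/side0.png

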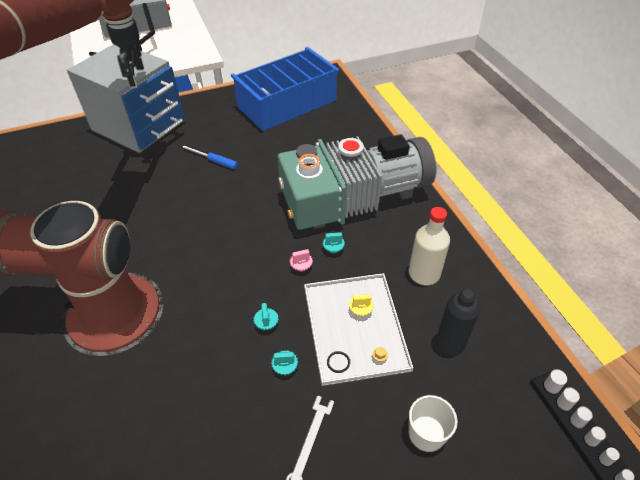

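View pics/top0.png

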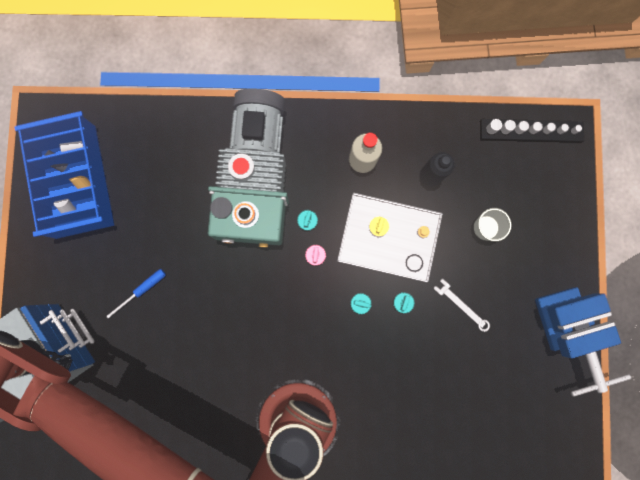

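The side view shows the yellow plug at about (361,303) and the neck's orange ring at about (309,165). In the top view they are at about (379,227) and (245,214). Next I'll zoom in and measure.

Run:
```python
from h import *
ims={}
tiles=[]
for n,c1,c2 in(("side",(361,303),(309,165)),("top",(379,227),(245,214))):
    im=cv2.imread(f"pics/{n}0.png"); d=np.load(f"pics/{n}0.npy"); hsv=cv2.cvtColor(im,cv2.COLOR_BGR2HSV)
    for (u,v) in(c1,c2): tiles.append(cv2.resize(im[v-25:v+25,u-25:u+25],(400,300) if 0 else (300,300),interpolation=cv2.INTER_NEAREST))
    def blob(lo,hi,c,r):
        m=cv2.inRange(hsv,lo,hi); k=np.zeros_like(m); k[c[1]-r:c[1]+r,c[0]-r:c[0]+r]=255; return m&k
    y=blob((22,120,90),(34,255,255),c1,22); o=blob((5,110,80),(18,255,255),c2,18)
    for nm,m,z in(("plug",y,None),("ring",o,.1785)):
        vs,us=np.nonzero(m); print(n,nm,len(us),us.mean(),vs.mean(),us.min(),us.max(),vs.min(),vs.max())
        P=np.array([bydepth(n,u,v,d[v,u]) for u,v in zip(us,vs) if d[v,u]>0])
        print(" z pct",np.percentile(P[:,2],[2,25,50,75,98]).round(4))
        if nm=="plug":
            for a,b in((.022,.04),(.055,.075)):
                Q=P[(P[:,2]>a)&(P[:,2]<b)]; 
                if len(Q)>3: print("  band",a,len(Q),Q.mean(0).round(4),(Q.max(0)+Q.min(0))/2, "ext",np.ptp(Q,axis=0)); 
                if len(Q)>5:
                    (c,s,ang)=cv2.minAreaRect((Q[:,:2]*1000).astype(np.float32)); print("   rect",c,s,ang)
        else:
            cs,_=cv2.findContours(m,cv2.RETR_EXTERNAL,cv2.CHAIN_APPROX_NONE); c=max(cs,key=len)
            h=cv2.convexHull(np.concatenate(cs)); e=cv2.fitEllipse(h); print("  ell",e, onz(n,*e[0],.1785))
            G=np.array([onz(n,*p[0],.1785)[:2] for p in h]); print("  circ",cv2.minEnclosingCircle((G*1000).astype(np.float32)))
cv2.imwrite("pics/z0.png",np.vstack([np.hstack(tiles[:2]),np.hstack(tiles[2:])]))
```

```text
side plug 397 361.1309823677582 304.69521410579347 350 372 295 315
 z pct [0.0251 0.0304 0.0341 0.0543 0.0665]
  band 0.022 231 [ 0.5427 -0.2269  0.0315] [ 0.54672854 -0.22076047  0.03168854] ext [0.0538923  0.04927896 0.01643907]
   rect (543.7583618164062, -224.2733612060547) (41.682682037353516, 51.82221984863281) 64.0425033569336
  band 0.055 93 [ 0.5461 -0.2193  0.0625] [ 0.54625786 -0.21847083  0.06203956] ext [0.04031982 0.01798321 0.01333652]
   rect (546.2742309570312, -218.3226776123047) (11.519163131713867, 40.19096755981445) 77.68087005615234
side ring 99 308.3333333333333 160.06060606060606 299 318 154 167
 z pct [0.1507 0.1754 0.1773 0.1793 0.1808]
  ell ((308.4022216796875, 160.12879943847656), (13.724955558776855, 19.830642700195312), 88.18450927734375) [0.55421187 0.14497756 0.1785    ]
  circ ((553.94775390625, 145.05783081054688), 26.904645919799805)
top plug 68 378.0735294117647 226.6764705882353 375 383 218 234
 z pct [0.0265 0.0324 0.0428 0.0585 0.071 ]
  band 0.022 30 [ 0.5435 -0.2099  0.0322] [ 0.54719672 -0.21359247  0.03185824] ext [0.04559315 0.01907165 0.01539   ]
   rect (547.0905151367188, -214.72154235839844) (19.231019973754883, 45.10565185546875) 76.5595474243164
  band 0.055 23 [ 0.5421 -0.2139  0.0632] [ 0.54482921 -0.21436485  0.06439415] ext [0.03527328 0.01699254 0.01553573]
   rect (544.2702026367188, -215.34146118164062) (11.88343334197998, 34.50341796875) 75.26366424560547
top ring 71 243.77464788732394 213.81690140845072 235 253 204 222
 z pct [0.1727 0.1765 0.1791 0.1813 0.1852]
  ell ((243.91094970703125, 213.03237915039062), (19.057140350341797, 19.061037063598633), 59.69803237915039) [0.55472726 0.14731711 0.1785    ]
  circ ((554.6946411132812, 147.67364501953125), 24.89348030090332)
```

View pics/z0.png

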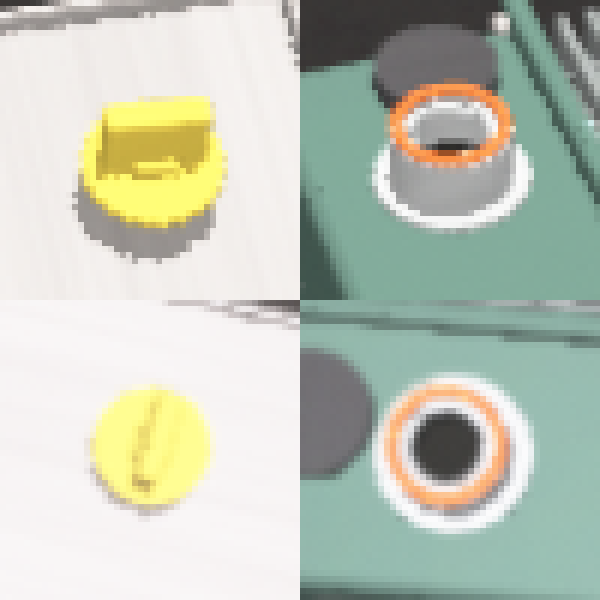

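Run:
```python
from h import *
for n,c,r in(("top",(379,226),16),("side",(361,304),22)):
    im=cv2.imread(f"pics/{n}0.png"); hsv=cv2.cvtColor(im,cv2.COLOR_BGR2HSV)
    m=cv2.inRange(hsv,(20,60,80),(36,255,255)); k=np.zeros_like(m); k[c[1]-r:c[1]+r,c[0]-r:c[0]+r]=255; m&=k
    cs,_=cv2.findContours(m,cv2.RETR_EXTERNAL,cv2.CHAIN_APPROX_NONE); q=max(cs,key=cv2.contourArea)
    G=np.array([onz(n,*p[0],.031)[:2]*1000 for p in q],np.float32)
    if n=="top":
        e=cv2.fitEllipse(q); print(e,onz(n,*e[0],.031),cv2.fitEllipse(G))
    else:
        # lower half outline = flange edge; fit circle r 27.5 algebraic, using pixels below row 304
        S=G[[p[0][1]>303 for p in q]]
        A=np.c_[2*S,np.ones(len(S))]; x=np.linalg.lstsq(A,(S**2).sum(1),rcond=None)[0]; print("side flange",x[:2],np.sqrt(x[2]+x[0]**2+x[1]**2))
        from scipy.optimize import least_squares
        print(least_squares(lambda c:np.hypot(*(S-c).T)-27.5,x[:2]).x)
# current jaw direction
o=get_obs(); Rm=R.from_rotvec(o["tool_rot"]).as_matrix(); print(Rm.round(3), np.degrees(np.arctan2(Rm[1,1],Rm[0,1])))
```

```text
((378.7505798339844, 226.0818328857422), (18.79107666015625, 19.00269889831543), 47.74538040161133) [ 0.5468527  -0.21472446  0.031     ] ((546.9012451171875, -214.728759765625), (52.623416900634766, 53.927490234375), 51.72377395629883)
side flange [ 546.40569001 -218.50206261] 27.950070672436524
[ 546.21794283 -218.98136905]
[[-0.001  0.323  0.946]
 [-0.002  0.946 -0.323]
 [-1.    -0.002 -0.   ]] 71.16261551189098
```

```bash
python3 -m crank '[[[0.0155,-0.0362,0,1.1],[0.031,-0.0724,0,2.2],[0.0465,-0.1086,0,3.3],[0.062,-0.1448,0,4.4],[0.0775,-0.181,0,5.5]]]' 1
python3 -m crank '[[[0.0155,-0.0362,0,0],[0.031,-0.0724,0,0],[0.0465,-0.1086,0,0],[0.062,-0.1448,0,0],[0.0775,-0.181,0,0]]]'
python3 -m crank '[[[0.0155,-0.0362,0,0],[0.031,-0.0724,0,0],[0.0465,-0.1086,0,0],[0.062,-0.1448,0,0],[0.0775,-0.181,0,0]]]'
python3 -m crank '[[[0.0155,-0.0362,0,0],[0.031,-0.0724,0,0],[0.0465,-0.1086,0,0],[0.062,-0.1448,0,0],[0.0775,-0.181,0,0]]]'
python3 -m crank '[[[0.018,-0.041,-0.005,0],[0.035,-0.0824,-0.03,0],[0.035,-0.084,-0.06,0],[0.035,-0.084,-0.09,0],[0.035,-0.084,-0.10,0]]]'
python3 - <<'E'
from h import *
o=get_obs();Rm=R.from_rotvec(o["tool_rot"]).as_matrix(); print(o["q"].round(3),np.degrees(np.arctan2(Rm[1,1],Rm[0,1])))
im,d=get_image("top")
tc=d[50:60,50:60]
hs=np.load("pics/top0.npy")
for nm,(u,v) in {"greycap":(221,208),"redcap":(240,166),"case":(265,235)}.items(): print(nm,bydepth("top",u,v,hs[v,u]).round(3))
E
```

```text
t: 0.52
tool_pos: [0.2793, 0.4087, 0.2306]
tool_rot: [0.181, 1.564, -0.182]
contact_force: [0.6, 0.7, -0.3]
opening: 0.0855
t: 0.93
tool_pos: [0.3568, 0.2277, 0.2309]
tool_rot: [0.182, 1.563, -0.182]
contact_force: [1.1, 1.0, -0.2]
opening: 0.0853
t: 1.35
tool_pos: [0.4344, 0.0465, 0.231]
tool_rot: [0.183, 1.563, -0.183]
contact_force: [0.7, 0.9, -0.2]
opening: 0.0854
t: 1.77
tool_pos: [0.5119, -0.1345, 0.2308]
tool_rot: [0.184, 1.564, -0.183]
contact_force: [0.9, 0.2, 0.5]
opening: 0.0855
t: 2.18
tool_pos: [0.5436, -0.2159, 0.1249]
tool_rot: [0.187, 1.572, -0.181]
contact_force: [-0.8, -0.3, -0.7]
opening: 0.0854
[-0.505  0.053  1.795  0.     1.303 -1.841] 76.5561080983436
greycap [0.569 0.21  0.157]
redcap [0.675 0.161 0.185]
case [0.503 0.094 0.147]
```

```bash
python3 -m crank '[[[0,0,0,0],[0,0,-0.03,0],[0,0,-0.055,0],[0,0,-0.075,0],[0,0,-0.075,0]]]'
python3 -m crank '[[[0,0,0,0]]]' 0.5
python3 - <<'E'
from h import *
shot("side","s1"); shot("top","t1")
print(get_obs()["tool_pos"])
a=cv2.imread("pics/s1.png")[230:380,280:440];b=cv2.imread("pics/t1.png")[150:300,300:460]
cv2.imwrite("pics/z1.png",np.hstack([cv2.resize(x,(400,375)) for x in(a,b)]))
E
```

```text
t: 2.65
tool_pos: [0.5454, -0.215, 0.0544]
tool_rot: [0.183, 1.567, -0.181]
contact_force: [-2.4, 0.5, -0.3]
opening: 0.0857
t: 2.73
tool_pos: [0.5475, -0.2162, 0.0579]
tool_rot: [0.182, 1.562, -0.182]
contact_force: [-0.2, -0.6, 0.0]
opening: 0.0755
[ 0.54879788 -0.21715203  0.05966929]
```

View pics/z1.png

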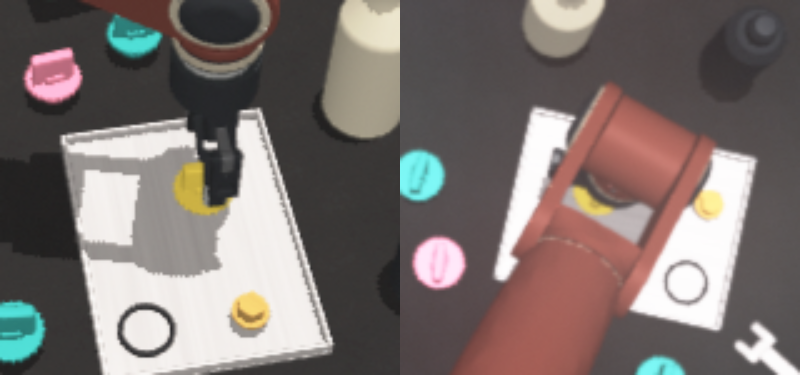

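The side view shows the open jaws straddling the plug's bar at about (205,180) in the crop, with nothing else close by. I'll descend and grip.

```bash
python3 -m crank '[[[-0.001,0,-0.012,0],[-0.002,0,-0.021,0],[-0.002,0,-0.021,0],[-0.002,0,-0.021,0]]]' 
python3 -m crank '[[[0,0,0,0],[0,0,0,0],[0,0,0,0],[0,0,0,0],[0,0,0,0]]]' 0 40
python3 -m crank '[[[0,0,0,0],[0,0,0,0],[0,0,0,0]]]' 0 40
```

```text
t: 3.17
tool_pos: [0.544, -0.2161, 0.0343]
tool_rot: [0.183, 1.565, -0.182]
contact_force: [-0.2, -0.5, -0.2]
opening: 0.0427
t: 3.58
tool_pos: [0.545, -0.2166, 0.0356]
tool_rot: [0.183, 1.563, -0.183]
contact_force: [0.8, -0.0, 0.5]
opening: 0.0114
t: 3.83
tool_pos: [0.545, -0.2166, 0.0356]
tool_rot: [0.183, 1.563, -0.183]
contact_force: [0.1, -0.0, 0.9]
opening: 0.0115
```

```bash
python3 -m crank '[[[0,0,0.015,0],[0,0,0.05,0],[0,0,0.09,0],[0,0,0.13,0],[0,0,0.17,0]]]' 0 50
python3 -m crank '[[[0,0,0.03,0],[0,0.02,0.048,0],[0,0.055,0.05,-4],[0,0.095,0.05,-8],[0,0.135,0.05,-12]]]'
python3 -m crank '[[[0.002,0.04,0,-6],[0.004,0.08,0,-12],[0.006,0.12,0,-18],[0.008,0.16,0,-24],[0.0095,0.2,0,-28]]]'
python3 -m crank '[[[0,0.02,0,0],[0,0.028,0,0],[0,0.028,0,0],[0,0.028,0,0],[0,0.028,0,0]]]'
python3 - <<'E'
from h import *
shot("side","s2"); shot("top","t2")
o=get_obs();print(o["tool_pos"],o["q"],o["contact_force"])
a=cv2.imread("pics/s2.png")[90:240,240:400];b=cv2.imread("pics/t2.png")[130:280,170:330]
cv2.imwrite("pics/z2.png",np.hstack([cv2.resize(x,(400,375)) for x in(a,b)]))
E
```

```text
t: 4.25
tool_pos: [0.5441, -0.2161, 0.2062]
tool_rot: [0.183, 1.565, -0.182]
contact_force: [0.8, 0.0, -1.5]
opening: 0.0113
t: 4.67
tool_pos: [0.5446, -0.0805, 0.2557]
tool_rot: [0.351, 1.541, -0.351]
contact_force: [0.8, 0.0, -1.8]
opening: 0.0112
t: 5.08
tool_pos: [0.5537, 0.1204, 0.2548]
tool_rot: [0.73, 1.445, -0.73]
contact_force: [0.6, -1.0, -1.9]
opening: 0.0116
t: 5.5
tool_pos: [0.5543, 0.1452, 0.255]
tool_rot: [0.727, 1.446, -0.728]
contact_force: [0.5, -0.1, -1.7]
opening: 0.0111
[0.55445305 0.14506253 0.2552254 ] [ 1.26213694e-01 -8.34837141e-02  1.70780060e+00 -3.05540120e-04
  1.51744779e+00 -5.11595767e-01] [-1.23217191 -0.70665507 -0.7873617 ]
```

View pics/z2.png

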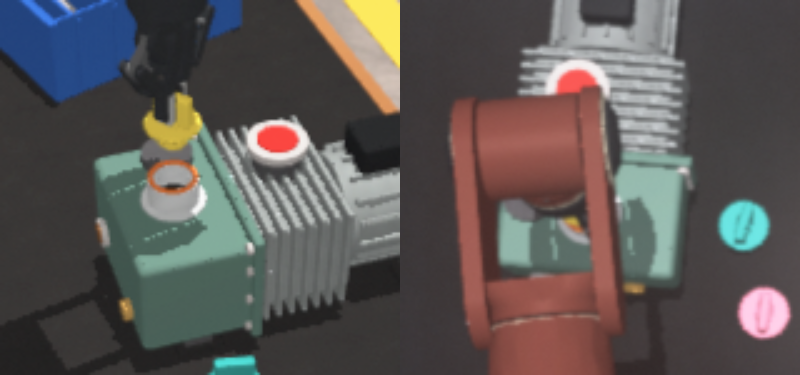

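```bash
cat > hp.py <<'E'
from h import *
from scipy.optimize import least_squares
def flange(n,f,c,r,zt,hb=.005):
    im=cv2.imread(f"pics/{f}.png"); hsv=cv2.cvtColor(im,cv2.COLOR_BGR2HSV)
    m=cv2.inRange(hsv,(20,60,60),(36,255,255)); k=np.zeros_like(m); k[c[1]-r:c[1]+r,c[0]-r:c[0]+r]=255; m&=k
    vs,us=np.nonzero(m); 
    lr=[] 
    for v in range(vs.min(),vs.max()+1):
        x=us[vs==v]
        if len(x): lr.append((v,x.min(),x.max()))
    # bottom outline: per column the lowest pixel
    bot=[(u,vs[us==u].max()+.5) for u in range(us.min()+2,us.max()-1)]
    P=np.array([onz(n,u,v,zt-hb)[:2]*1000 for u,v in bot])
    res=least_squares(lambda c:np.hypot(*(P-c).T)-27.5,P.mean(0)+[0,20],loss="soft_l1")
    return res.x,np.abs(res.fun).mean(),(us.min(),us.max(),vs.min(),vs.max())
def ring(n,f,c,r):
    im=cv2.imread(f"pics/{f}.png"); hsv=cv2.cvtColor(im,cv2.COLOR_BGR2HSV)
    m=cv2.inRange(hsv,(5,110,80),(18,255,255)); k=np.zeros_like(m); k[c[1]-r:c[1]+r,c[0]-r:c[0]+r]=255; m&=k
    vs,us=np.nonzero(m); bot=[(u,vs[us==u].max()+.5) for u in range(us.min()+2,us.max()-1)]
    P=np.array([onz(n,u,v,.1765)[:2]*1000 for u,v in bot])
    res=least_squares(lambda c:np.hypot(*(P-c).T)-26,P.mean(0)+[0,20],loss="soft_l1")
    return res.x,np.abs(res.fun).mean()
E
python3 - <<'E'
from hp import *
print("tray",flange("side","side0",(361,304),22,.031))
print("held",flange("side","s2",(309,140),22,.2506))
print("ring",ring("side","side0",(309,160),15), ring("side","s2",(309,160),15))
E
```

```text
tray (array([ 547.32274636, -217.39779886]), np.float64(0.6748573608276013), (np.int64(349), np.int64(373), np.int64(294), np.int64(315)))
held (array([553.13347913, 133.64394282]), np.float64(2.500994576261073), (np.int64(296), np.int64(320), np.int64(126), np.int64(149)))
ring (array([555.17901645, 146.85810333]), np.float64(1.0143963762953823)) (array([554.55731938, 146.39678219]), np.float64(1.0546696205399282))
```

Run:
```python
from hp import *
a=cv2.imread("pics/s2.png")[115:180,275:340]; cv2.imwrite("pics/z3.png",cv2.resize(a,(585,585),interpolation=cv2.INTER_NEAREST))
```

```text
(no output)
```

View pics/z3.png

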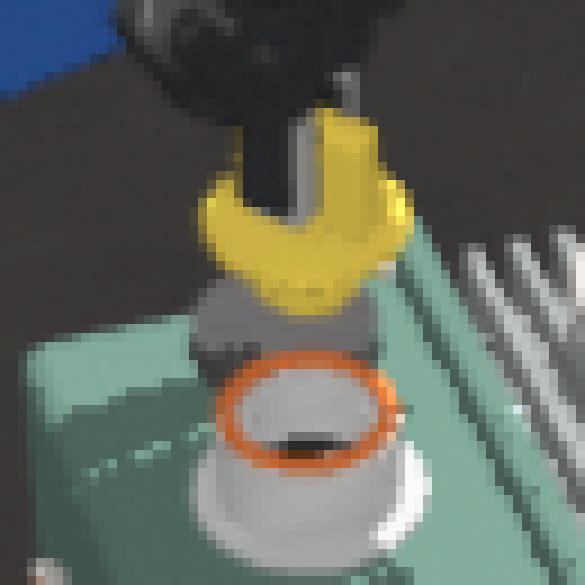

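The plug hangs above the neck in the picture. Its flange spans crop columns 198–413 (px 297–321), the nose tip is at about px (309,150) and the ring is centred at about (309,160). The shank shows below the flange, so I'll exclude those columns from the fit.

Run:
```python
from hp import *
im=cv2.imread("pics/s2.png"); hsv=cv2.cvtColor(im,cv2.COLOR_BGR2HSV)
m=cv2.inRange(hsv,(20,60,60),(36,255,255)); m[:122]=0;m[151:]=0;m[:,:290]=0;m[:,330:]=0
vs,us=np.nonzero(m)
zt=.2506
P=np.array([onz("side",u,vs[us==u].max()+.5,zt-.005)[:2]*1000 for u in range(us.min()+1,us.max()) if u<303 or u>315])
r=least_squares(lambda c:np.hypot(*(P-c).T)-27.5,P.mean(0)+[0,20],loss="soft_l1"); print("flange",r.x,np.abs(r.fun).mean())
Q=np.array([onz("side",u,vs[us==u].max()+.5,.2236)[:2]*1000 for u in range(306,313)])
r=least_squares(lambda c:np.hypot(*(Q-c).T)-12.5,Q.mean(0)+[0,12],loss="soft_l1"); print("nose",r.x,np.abs(r.fun).mean())
print(onz("side",308.95,138.9,.248))
```

```text
flange [553.40431299 140.13191698] 0.46591221284312034
nose [556.31451379 142.71852619] 0.7077737667078995
[0.55610503 0.14167519 0.248     ]
```

```bash
python3 -m crank '[[[-0.0008,0.003,-0.01,0],[-0.0008,0.003,-0.03,0],[-0.0008,0.003,-0.038,0],[-0.0008,0.003,-0.038,0],[-0.0008,0.003,-0.038,0]]]'
python3 - <<'E'
from hp import *
shot("side","s3"); o=get_obs();print(o["tool_pos"],o["contact_force"],o["wrist_torque"])
a=cv2.imread("pics/s3.png")[125:190,275:340]; cv2.imwrite("pics/z4.png",cv2.resize(a,(585,585),interpolation=cv2.INTER_NEAREST))
E
```

```text
t: 6.02
tool_pos: [0.553, 0.1491, 0.2163]
tool_rot: [0.726, 1.448, -0.728]
contact_force: [-0.2, 0.8, -1.4]
opening: 0.0112
[0.55359114 0.14928211 0.21740373] [ 0.56347514  0.21031917 -0.84068568] [ 0.01255022 -0.0296476   0.04132606]
```

View pics/z4.png

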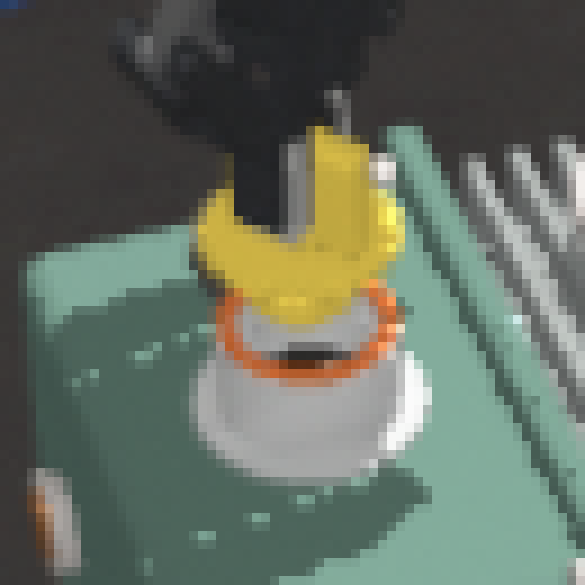

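Run:
```python
from hp import *
im=cv2.imread("pics/s3.png"); hsv=cv2.cvtColor(im,cv2.COLOR_BGR2HSV)
m=cv2.inRange(hsv,(20,60,60),(36,255,255)); m[:130]=0;m[163:]=0;m[:,:290]=0;m[:,330:]=0
vs,us=np.nonzero(m); zt=.2174-.0316+.027
for zz in (zt,zt+.002):
  P=np.array([onz("side",u,vs[us==u].max()+.5,zz-.005)[:2]*1000 for u in range(us.min()+1,us.max()) if u<302 or u>314])
  r=least_squares(lambda c:np.hypot(*(P-c).T)-27.5,P.mean(0)+[0,20],loss="soft_l1"); print("flange",r.x,np.abs(r.fun).mean())
# nose: chamfer profile: at z0 r 11.5; at z0+4 r15.3
for dz,rr in((0,11.5),(.004,15.3)):
  Q=np.array([onz("side",u,vs[us==u].max()+.5,zt-.027+dz)[:2]*1000 for u in range(305,312)])
  r=least_squares(lambda c:np.hypot(*(Q-c).T)-rr,Q.mean(0)+[0,12]); print("nose",r.x,np.abs(r.fun).mean())
print("ring",ring("side","s3",(309,163),10))
print("flange ctr u",(us.min()+us.max())/2)
```

```text
flange [552.54141331 144.73162331] 0.8522581228709076
flange [551.7673268  142.52198853] 0.8430153095075998
nose [553.06512489 143.74702786] 0.9332757861924199
nose [553.07346239 143.1983472 ] 1.206869684853617
ring (array([554.79996131, 146.26660743]), np.float64(1.06743395700234))
flange ctr u 308.0
```

```bash
python3 -m crank '[[[0.0012,0,-0.002,0],[0.0012,0,-0.005,0],[0.0012,0,-0.008,0],[0.0012,0,-0.008,0]]]'
python3 -m crank '[[[0,0,-0.001,0],[0,0,-0.002,0],[0,0,-0.003,0],[0,0,-0.003,0]]]'
```

```text
t: 6.4
tool_pos: [0.5545, 0.1495, 0.2088]
tool_rot: [0.726, 1.447, -0.727]
contact_force: [0.3, 0.1, -2.6]
opening: 0.011
t: 6.73
tool_pos: [0.5546, 0.1495, 0.2061]
tool_rot: [0.726, 1.446, -0.726]
contact_force: [0.2, 1.0, -2.3]
opening: 0.0111
```

```bash
python3 -m crank '[[[0,0,-0.001,0],[0,0,-0.002,0],[0,0,-0.002,0]]]'
python3 -m crank '[[[0,0,-0.001,0],[0,0,-0.002,0],[0,0,-0.002,0]]]'
```

```text
t: 6.98
tool_pos: [0.5546, 0.1495, 0.204]
tool_rot: [0.726, 1.446, -0.727]
contact_force: [-0.3, 0.4, -1.8]
opening: 0.0108
t: 7.23
tool_pos: [0.5546, 0.1495, 0.202]
tool_rot: [0.726, 1.446, -0.727]
contact_force: [0.1, 1.2, -1.9]
opening: 0.0112
```

```bash
python3 -m crank '[[[0,0,-0.001,0],[0,0,-0.002,0],[0,0,-0.003,0],[0,0,-0.003,0]]]'
python3 -m crank '[[[0,0,-0.001,0],[0,0,-0.002,0],[0,0,-0.002,0]]]'
python3 -m crank '[[[0,0,-0.001,0],[0,0,-0.001,0]]]'
python3 -c "
from h import *
o=get_obs();print(o['contact_force'],o['wrist_torque'])"
```

```text
t: 7.57
tool_pos: [0.5545, 0.1495, 0.199]
tool_rot: [0.726, 1.446, -0.727]
contact_force: [-0.1, -0.5, -1.6]
opening: 0.0113
t: 7.82
tool_pos: [0.5546, 0.1495, 0.197]
tool_rot: [0.726, 1.446, -0.727]
contact_force: [0.6, -0.6, -0.9]
opening: 0.0108
t: 7.98
tool_pos: [0.5546, 0.1495, 0.1961]
tool_rot: [0.726, 1.446, -0.726]
contact_force: [-0.3, 0.4, -1.1]
opening: 0.0112
[-0.32609616  0.38609284 -1.08180205] [-0.01124388  0.02605236 -0.0378989 ]
```

```bash
python3 -m crank '[[[0,0,-0.0007,0],[0,0,-0.001,0]]]'
python3 - <<'E'
from hp import *
shot("side","s4")
a=cv2.imread("pics/s4.png")[125:190,275:340]; cv2.imwrite("pics/z5.png",cv2.resize(a,(585,585),interpolation=cv2.INTER_NEAREST))
E
```

```text
t: 8.15
tool_pos: [0.5547, 0.1495, 0.1952]
tool_rot: [0.726, 1.446, -0.726]
contact_force: [1.3, 0.4, -1.7]
opening: 0.0112
```

View pics/z5.png

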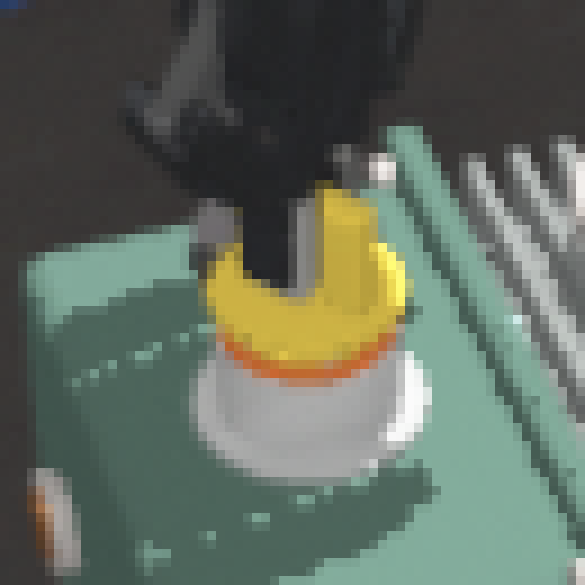

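The plug now sits in the neck in the picture. The flange centre column (~308) matches the ring's, with the orange rim showing just below it. I'll lower gently until the thread starts carry load.

```bash
python3 -m crank '[[[0,0,-0.0005,0],[0,0,-0.001,0],[0,0,-0.001,0]]]'
python3 -m crank '[[[0,0,-0.0005,0],[0,0,-0.001,0],[0,0,-0.001,0]]]'
```

```text
t: 8.45
tool_pos: [0.5546, 0.1495, 0.1942]
tool_rot: [0.726, 1.446, -0.726]
contact_force: [1.1, 1.3, -1.1]
opening: 0.0112
t: 8.7
tool_pos: [0.5547, 0.1495, 0.1932]
tool_rot: [0.726, 1.446, -0.726]
contact_force: [-0.1, 0.1, -1.4]
opening: 0.0113
```

```bash
python3 -m crank '[[[0,0,-0.0005,0],[0,0,-0.001,0],[0,0,-0.001,0]]]'
```

```text
t: 8.95
tool_pos: [0.5547, 0.1495, 0.1923]
tool_rot: [0.726, 1.446, -0.726]
contact_force: [0.4, -0.4, -1.7]
opening: 0.0109
```

```bash
python3 -m crank '[[[0,0,-0.0005,0],[0,0,-0.001,0],[0,0,-0.001,0]]]'
```

```text
t: 9.2
tool_pos: [0.5548, 0.1495, 0.1921]
tool_rot: [0.726, 1.446, -0.726]
contact_force: [-2.4, -0.5, 3.5]
opening: 0.0116
```

```bash
python3 -m crank '[[[0,0,0.0001,4],[0,0,0.0003,8],[0,0,0.0005,12],[0,0,0.0007,16],[0,0,0.0008,20]]]'
```

```text
t: 9.62
tool_pos: [0.5549, 0.1489, 0.193]
tool_rot: [0.452, 1.522, -0.454]
contact_force: [-2.9, -2.1, 4.3]
opening: 0.0115
```

```bash
python3 -m crank '[[[-0.0003,-0.0002,0.0002,4],[-0.0003,-0.0002,0.0004,8],[-0.0003,-0.0002,0.0005,12],[-0.0003,-0.0002,0.0007,16],[-0.0003,-0.0002,0.0008,20]]]'
```

```text
t: 10.03
tool_pos: [0.5547, 0.1483, 0.1938]
tool_rot: [0.179, 1.562, -0.182]
contact_force: [-2.0, -3.2, 4.5]
opening: 0.0114
```

```bash
python3 -m crank '[[[-0.0002,0,0.0002,4],[-0.0002,0,0.0004,8],[-0.0002,0,0.0005,12],[-0.0002,0,0.0006,15]]]'
```

```text
t: 10.37
tool_pos: [0.5546, 0.1479, 0.1943]
tool_rot: [-0.027, 1.57, 0.022]
contact_force: [-1.5, -4.8, 3.7]
opening: 0.0114
```

```bash
python3 -m crank '[[[-0.0002,-0.0006,0.0002,4],[-0.0002,-0.0006,0.0003,8],[-0.0002,-0.0006,0.0005,12],[-0.0002,-0.0006,0.0006,15]]]'
```

```text
t: 10.7
tool_pos: [0.5546, 0.1475, 0.1949]
tool_rot: [-0.233, 1.557, 0.228]
contact_force: [-0.6, -3.4, 3.9]
opening: 0.0111
```

```bash
python3 -m crank '[[[0,-0.0004,0.0002,4],[0,-0.0004,0.0003,8],[0,-0.0004,0.0004,10]]]'
```

```text
t: 10.95
tool_pos: [0.5547, 0.1472, 0.1953]
tool_rot: [-0.369, 1.538, 0.364]
contact_force: [-0.3, -3.1, 2.2]
opening: 0.0114
```

```bash
python3 -m crank '[[[0,-0.0003,0.0000,3],[0,-0.0003,0.0001,6],[0,-0.0003,0.0002,8]]]'
```

```text
t: 11.2
tool_pos: [0.5547, 0.147, 0.1955]
tool_rot: [-0.477, 1.517, 0.473]
contact_force: [0.1, -3.6, 2.2]
opening: 0.0115
```

```bash
python3 -m crank '[[[0,-0.0002,0.0001,3],[0,-0.0002,0.0002,6]]]'
```

```text
t: 11.37
tool_pos: [0.5547, 0.147, 0.1954]
tool_rot: [-0.558, 1.497, 0.555]
contact_force: [1.2, -2.8, 0.7]
opening: 0.0111
```

```bash
python3 -m crank '[[[0,-0.0002,-0.0005,0],[0,-0.0002,-0.0005,0]]]'
```

```text
t: 11.53
tool_pos: [0.5546, 0.147, 0.1951]
tool_rot: [-0.555, 1.498, 0.553]
contact_force: [-0.2, -3.1, 2.9]
opening: 0.0113
```

```bash
python3 -m crank '[[[0,-0.0002,0,3],[0,-0.0002,0.0001,6]]]'
```

```text
t: 11.7
tool_pos: [0.5544, 0.1469, 0.1946]
tool_rot: [-0.638, 1.474, 0.636]
contact_force: [1.0, -3.0, -1.3]
opening: 0.011
```

```bash
python3 -m crank '[[[0,-0.0002,0,3],[0,-0.0002,0,6]]]'
```

```text
t: 11.87
tool_pos: [0.5544, 0.1468, 0.1941]
tool_rot: [-0.719, 1.448, 0.717]
contact_force: [2.7, -1.1, -1.8]
opening: 0.011
```

Support vanished (fz went from +2.9 to −1.5), so the plug is off the crest. I'll follow it down without turning.

```bash
python3 -m crank '[[[0,-0.0001,-0.0007,0],[0,-0.0001,-0.0014,0],[0,-0.0001,-0.002,0],[0,-0.0001,-0.002,0]]]'
```

```text
t: 12.2
tool_pos: [0.5542, 0.1467, 0.1924]
tool_rot: [-0.717, 1.449, 0.715]
contact_force: [1.9, -3.6, 0.4]
opening: 0.0114
```

```bash
python3 -m crank '[[[0,0,-0.0005,0],[0,0,-0.001,0],[0,0,-0.001,0]]]'
```

```text
t: 12.45
tool_pos: [0.5543, 0.1468, 0.1918]
tool_rot: [-0.718, 1.449, 0.716]
contact_force: [1.9, -5.0, 1.5]
opening: 0.0107
```

```bash
python3 -m crank '[[[0.0003,-0.0006,0,0],[0.0003,-0.0006,-0.0003,0],[0.0003,-0.0006,-0.0005,0]]]'
python3 -c "
from h import *
o=get_obs();print(o['contact_force'],o['wrist_torque'],o['q'][5])"
```

```text
t: 12.7
tool_pos: [0.5543, 0.1467, 0.1917]
tool_rot: [-0.717, 1.449, 0.717]
contact_force: [-0.6, -4.2, 5.6]
opening: 0.0115
[-0.56846991 -4.21807144  5.63403735] [-0.58238239  0.13814149  0.05108653] -2.3612327613200037
```

The measured drop is about 3.8 mm (TCP z .1955→.1917). I over-rotated by about 10° before following down, so that's only marginally above 3.5 mm. There's plenty of time, so I'll set it down afresh for an unmistakable drop: lift, turn back clockwise, climb again.

```bash
python3 -m crank '[[[0,-0.0004,0.001,0],[0,-0.0004,0.0025,0],[0,-0.0004,0.005,0],[0,-0.0004,0.008,0],[0,-0.0004,0.008,0]]]'
```

```text
t: 13.12
tool_pos: [0.5541, 0.1465, 0.1992]
tool_rot: [-0.717, 1.449, 0.718]
contact_force: [1.2, -1.1, -0.9]
opening: 0.011
```

```bash
python3 -m crank '[[[0,0,0,-6],[0,0,0,-12],[0,0,0,-18],[0,0,0,-24],[0,0,0,-30]]]'
python3 -m crank '[[[0,0,0,-6],[0,0,0,-12],[0,0,0,-18],[0,0,0,-24],[0,0,0,-24]]]'
python3 -m crank '[[[0,0,-0.001,0],[0,0,-0.002,0],[0,0,-0.003,0],[0,0,-0.004,0],[0,0,-0.004,0]]]'
python3 -c "
from h import *
o=get_obs();print(o['contact_force'],o['wrist_torque'],o['q'][5])"
```

```text
t: 13.53
tool_pos: [0.5538, 0.1468, 0.1989]
tool_rot: [-0.305, 1.55, 0.308]
contact_force: [0.5, -0.4, -1.5]
opening: 0.0113
t: 13.95
tool_pos: [0.5538, 0.1467, 0.1989]
tool_rot: [0.02, 1.572, -0.019]
contact_force: [-0.2, -0.7, -1.5]
opening: 0.0111
t: 14.37
tool_pos: [0.5541, 0.1463, 0.1947]
tool_rot: [0.018, 1.571, -0.017]
contact_force: [-1.2, 0.9, -1.7]
opening: 0.011
[-1.20796581  0.92350748 -1.71575188] [ 0.12857833  0.01557594 -0.04509782] -1.4201609786119749
```

```bash
python3 -m crank '[[[0,0,-0.0005,0],[0,0,-0.0008,0],[0,0,-0.0008,0]]]'
```

```text
t: 14.62
tool_pos: [0.5542, 0.1463, 0.1944]
tool_rot: [0.019, 1.571, -0.018]
contact_force: [-1.4, 2.4, 0.7]
opening: 0.0112
```

```bash
python3 -m crank '[[[0,0,-0.0004,0],[0,0,-0.0004,0]]]'
```

```text
t: 14.78
tool_pos: [0.5543, 0.1463, 0.1943]
tool_rot: [0.019, 1.571, -0.018]
contact_force: [-1.2, 2.7, 1.9]
opening: 0.0114
```

```bash
python3 -m crank '[[[0,0.0003,-0.0001,4],[0,0.0003,0.0,8],[0,0.0003,0.0002,12],[0,0.0003,0.0004,16]]]'
```

```text
t: 15.12
tool_pos: [0.5545, 0.146, 0.1949]
tool_rot: [-0.204, 1.561, 0.203]
contact_force: [-1.2, -0.3, 1.8]
opening: 0.0112
```

```bash
python3 -m crank '[[[0,0,0.0002,4],[0,0,0.0003,8],[0,0,0.0004,10]]]'
```

```text
t: 15.37
tool_pos: [0.5547, 0.1458, 0.1952]
tool_rot: [-0.341, 1.543, 0.338]
contact_force: [-1.2, -0.2, 1.5]
opening: 0.0114
```

```bash
python3 -m crank '[[[0,0,0.0002,4],[0,0,0.0003,8]]]'
```

```text
t: 15.53
tool_pos: [0.5549, 0.1458, 0.1955]
tool_rot: [-0.45, 1.523, 0.448]
contact_force: [-0.8, -0.3, 1.5]
opening: 0.0111
```

```bash
python3 -m crank '[[[0,0,-0.0001,1.5],[0,0,-0.0001,3]]]'
```

```text
t: 15.7
tool_pos: [0.555, 0.1457, 0.1955]
tool_rot: [-0.49, 1.514, 0.487]
contact_force: [-0.8, -1.7, 1.5]
opening: 0.0112
```

```bash
python3 -m crank '[[[0,0,0.0,1.5],[0,0,0.0,3]]]'
```

```text
t: 15.87
tool_pos: [0.5551, 0.1456, 0.1955]
tool_rot: [-0.531, 1.504, 0.527]
contact_force: [0.4, -0.3, 1.4]
opening: 0.0112
```

```bash
python3 -m crank '[[[0,0,0.0,1.5],[0,0,0.0,3]]]'
```

```text
t: 16.03
tool_pos: [0.5552, 0.1456, 0.1954]
tool_rot: [-0.571, 1.493, 0.568]
contact_force: [0.7, -0.7, 0.8]
opening: 0.0108
```

```bash
python3 -m crank '[[[0,0,-0.0003,1],[0,0,-0.0003,2]]]'
```

```text
t: 16.2
tool_pos: [0.5545, 0.146, 0.1945]
tool_rot: [-0.597, 1.487, 0.596]
contact_force: [-0.7, -0.4, -1.8]
opening: 0.011
```

```bash
python3 -m crank '[[[0,0,-0.0002,1],[0,0,-0.0002,1.5]]]'
```

```text
t: 16.37
tool_pos: [0.554, 0.1463, 0.1937]
tool_rot: [-0.617, 1.482, 0.617]
contact_force: [0.5, 0.0, -2.3]
opening: 0.011
```

Clean drop: z fell while turning only about 2°. I'll follow it straight down.

```bash
python3 -m crank '[[[0,0,-0.0012,0],[0,0,-0.002,0],[0,0,-0.0022,0]]]'
```

```text
t: 16.62
tool_pos: [0.554, 0.1464, 0.1916]
tool_rot: [-0.616, 1.482, 0.616]
contact_force: [-0.2, 0.5, -1.2]
opening: 0.0114
```

```bash
python3 -m crank '[[[0,0,-0.0005,0],[0,0,-0.0008,0],[0,0,-0.0008,0]]]'
```

```text
t: 16.87
tool_pos: [0.5543, 0.1464, 0.1914]
tool_rot: [-0.616, 1.482, 0.616]
contact_force: [0.1, -0.8, -0.8]
opening: 0.011
```

```bash
python3 -m crank '[[[0,0,-0.0004,0],[0,0,-0.0004,0]]]'
```

```text
t: 17.03
tool_pos: [0.5544, 0.1464, 0.1913]
tool_rot: [-0.616, 1.481, 0.616]
contact_force: [-1.7, -0.8, 1.0]
opening: 0.0113
```

```bash
python3 -m crank '[[[0,0,-0.0003,0],[0,0,-0.0005,0],[0,0,-0.0005,0]]]'
```

```text
t: 17.28
tool_pos: [0.5544, 0.1464, 0.1913]
tool_rot: [-0.616, 1.481, 0.616]
contact_force: [-3.9, -0.5, 5.3]
opening: 0.0109
```

```bash
python3 -m crank '[[[-0.0003,0,-0.0001,-4],[-0.0003,0,-0.0003,-8],[-0.0003,0,-0.0005,-12],[-0.0003,0,-0.0006,-16],[-0.0003,0,-0.0008,-20]]]'
```

```text
t: 17.7
tool_pos: [0.5547, 0.147, 0.1905]
tool_rot: [-0.341, 1.541, 0.342]
contact_force: [-1.3, 0.7, 3.5]
opening: 0.0113
```

```bash
python3 -m crank '[[[0,0,-0.0002,-4],[0,0,-0.0003,-8],[0,0,-0.0005,-12],[0,0,-0.0006,-16],[0,0,-0.0008,-20]]]'
```

```text
t: 18.12
tool_pos: [0.5547, 0.1472, 0.1896]
tool_rot: [-0.067, 1.567, 0.07]
contact_force: [-1.0, 1.7, 4.5]
opening: 0.0111
```

Following the helix (0.85 mm per 20°) with light pressure.

```bash
python3 -m crank '[[[0,0.0001,-0.0002,-4],[0,0.0001,-0.0003,-8],[0,0.0001,-0.0005,-12],[0,0.0001,-0.0006,-16],[0,0.0001,-0.0008,-20]]]'
```

```text
t: 18.53
tool_pos: [0.5547, 0.1474, 0.1888]
tool_rot: [0.208, 1.559, -0.204]
contact_force: [-0.1, 2.5, 3.9]
opening: 0.011
```

```bash
python3 -m crank '[[[0,0.0003,-0.0002,-4],[0,0.0003,-0.0003,-8],[0,0.0003,-0.0005,-12]]]'
```

```text
t: 18.78
tool_pos: [0.5548, 0.1478, 0.1884]
tool_rot: [0.372, 1.537, -0.367]
contact_force: [-0.6, 3.0, 3.4]
opening: 0.0113
```

```bash
python3 -m crank '[[[0,0.0002,0,-4],[0,0.0002,-0.0001,-8],[0,0.0002,-0.0001,-12],[0,0.0002,-0.0001,-16]]]'
python3 -c "
from h import *
o=get_obs();print(o['contact_force'],o['wrist_torque'],o['q'][5])"
```

```text
t: 19.12
tool_pos: [0.5548, 0.1479, 0.1878]
tool_rot: [0.589, 1.488, -0.585]
contact_force: [0.6, 2.0, 1.1]
opening: 0.0113
[0.62611854 1.9640247  1.10115215] [ 0.45161507 -0.14662309  0.05712612] -0.6902573559554989
```

```bash
python3 -m crank '[[[0,0.0002,0,-4],[0,0.0002,-0.0001,-8],[0,0.0002,-0.0002,-10]]]'
python3 -c "
from h import *
o=get_obs();print(o['contact_force'],o['wrist_torque'],o['q'][5])"
```

```text
t: 19.37
tool_pos: [0.555, 0.1481, 0.1877]
tool_rot: [0.724, 1.446, -0.719]
contact_force: [0.8, 2.1, 1.7]
opening: 0.0112
[0.78594245 2.13576029 1.66893294] [ 0.40199821 -0.18333041  0.03153345] -0.5159222051890157
```

```bash
python3 -m crank '[[[0,0,-0.0001,-4],[0,0,-0.0003,-8],[0,0,-0.0005,-12],[0,0,-0.0006,-15]]]'
python3 -c "
from h import *
o=get_obs();print(o['contact_force'],o['wrist_torque'],o['q'][5])"
```

```text
t: 19.7
tool_pos: [0.5552, 0.1483, 0.1874]
tool_rot: [0.925, 1.365, -0.918]
contact_force: [1.1, 3.0, 1.9]
opening: 0.0112
[1.14249487 2.95417049 1.91286181] [ 0.49145094 -0.18707718  0.12238362] -0.25398050335309735
```

```bash
python3 -m crank '[[[0,0.0002,-0.0002,-4],[0,0.0002,-0.0004,-8],[0,0.0002,-0.0006,-12],[0,0.0002,-0.0006,-14],[0,0.0002,-0.0006,-14]]]'
python3 -c "
from h import *
o=get_obs();print(o['contact_force'],o['wrist_torque'],o['q'][5])"
```

```text
t: 20.12
tool_pos: [0.5551, 0.1485, 0.1869]
tool_rot: [1.107, 1.272, -1.1]
contact_force: [1.9, 4.7, 3.3]
opening: 0.0111
[1.87301967 4.67879285 3.26933   ] [ 0.66473839 -0.2195313   0.05724525] -0.011820793250964617
```

```bash
python3 -m crank '[[[0.0002,0.0005,0,0],[0.0002,0.0007,0,0],[0.0002,0.0007,0.0003,0]]]'
for i in 1 2; do python3 -m crank '[[[0,0,0,0]]]'; python3 -c "
from h import *
o=get_obs();print(o['contact_force'],o['wrist_torque'],o['tool_pos'])"; done
```

```text
t: 20.37
tool_pos: [0.5551, 0.1485, 0.1869]
tool_rot: [1.105, 1.272, -1.101]
contact_force: [3.4, 4.0, 2.7]
opening: 0.0113
t: 20.45
tool_pos: [0.5551, 0.1485, 0.1869]
tool_rot: [1.105, 1.272, -1.101]
contact_force: [2.9, 4.3, 3.4]
opening: 0.0109
[2.87197568 4.33999658 3.4192001 ] [ 0.66007488 -0.49847489  0.01112979] [0.55509777 0.1485371  0.18692337]
t: 20.53
tool_pos: [0.5551, 0.1485, 0.1869]
tool_rot: [1.105, 1.272, -1.101]
contact_force: [3.1, 3.9, 3.5]
opening: 0.0112
[3.11744269 3.85110161 3.51378879] [ 0.57004495 -0.54246729  0.01549964] [0.55510215 0.14852463 0.18691361]
```

```bash
python3 -m crank '[[[0,0,0,0],[0,0,0,0],[0,0,0,0],[0,0,0,0]]]' 0.4
python3 -m crank '[[[0,0,0.01,0],[0,0,0.03,0],[0,0,0.06,0],[0,0,0.095,0],[0,0,0.13,0]]]'
python3 -m crank '[[[-0.03,0.0,0,0],[-0.06,0,0,0],[-0.1,0,0,0],[-0.14,0,0,0],[-0.16,0,0,0]]]'
python3 - <<'E'
from hp import *
s,_=shot("side","s6"); t,d=shot("top","t6")
print(get_obs()["contact_force"])
a=cv2.imread("pics/s6.png")[125:190,275:340];b=cv2.imread("pics/t6.png")[182:247,212:277]
cv2.imwrite("pics/z6.png",np.hstack([cv2.resize(x,(400,400),interpolation=cv2.INTER_NEAREST) for x in(a,b)]))
cv2.imwrite("pics/s6b.png",cv2.imread("pics/s6.png"))
E
```

```text
t: 20.87
tool_pos: [0.5535, 0.1476, 0.1852]
tool_rot: [1.102, 1.274, -1.106]
contact_force: [-0.3, -0.5, 0.1]
opening: 0.0344
t: 21.28
tool_pos: [0.5536, 0.1478, 0.3176]
tool_rot: [1.103, 1.274, -1.105]
contact_force: [0.2, -0.2, -0.2]
opening: 0.0344
t: 21.7
tool_pos: [0.3913, 0.148, 0.317]
tool_rot: [1.103, 1.273, -1.103]
contact_force: [0.6, 0.3, 1.0]
opening: 0.0341
[0.72527433 0.39294635 1.21581884]
```

View pics/z6.png

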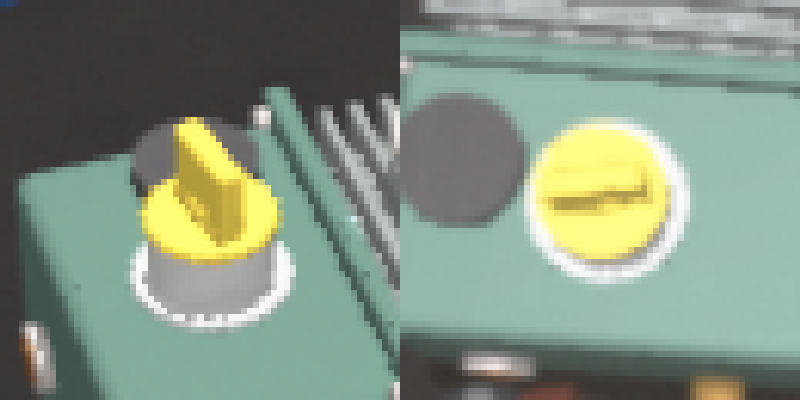

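View pics/s6.png

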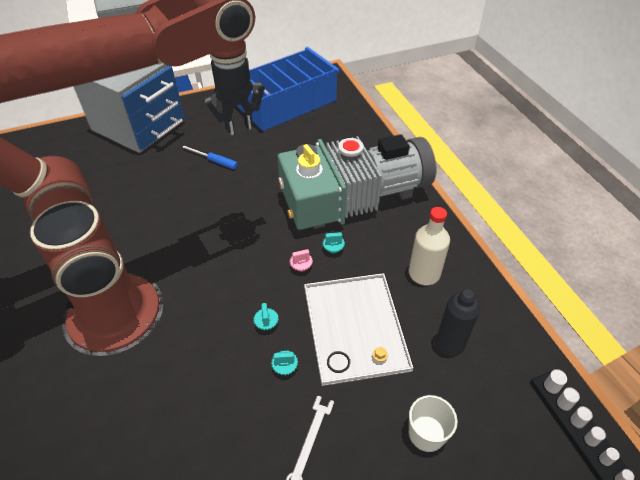

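The plug stands level and flush on the neck, centred at about (309,160) in the side view and (245,214) in the top view. Everything else is unmoved. As a last check I'll compare flange height and bar angle with the release pose.

```bash
python3 - <<'E'
from hp import *
o=get_obs();Rm=R.from_rotvec(o["tool_rot"]).as_matrix(); print("jaw",np.degrees(np.arctan2(Rm[1,1],Rm[0,1])))
for n,c,r in(("side",(309,158),18),("top",(245,214),14)):
    im=cv2.imread(f"pics/{n}6.png" if 0 else f"pics/{n[0]}6.png"); d=np.load(f"pics/{n[0]}6.npy"); hsv=cv2.cvtColor(im,cv2.COLOR_BGR2HSV)
    m=cv2.inRange(hsv,(20,60,60),(36,255,255)); k=np.zeros_like(m); k[c[1]-r:c[1]+r,c[0]-r:c[0]+r]=255; m&=k
    P=np.array([bydepth(n,u,v,d[v,u]) for v,u in zip(*np.nonzero(m)) if d[v,u]>0])
    F=P[P[:,2]<.19]; B=P[P[:,2]>.205]
    print(n,"flange z med",np.median(F[:,2]).round(4),len(F),"bar top",np.percentile(B[:,2],90).round(4),cv2.minAreaRect((B[:,:2]*1000).astype(np.float32)))
E
python3 -c "
from hp import *
# same estimator on tray plug (true flange top .031, bar .065)
for n,c,r in(('side',(361,304),22),('top',(379,226),16)):
    im=cv2.imread(f'pics/{n}0.png'); d=np.load(f'pics/{n}0.npy'); hsv=cv2.cvtColor(im,cv2.COLOR_BGR2HSV)
    m=cv2.inRange(hsv,(20,60,60),(36,255,255)); k=np.zeros_like(m); k[c[1]-r:c[1]+r,c[0]-r:c[0]+r]=255; m&=k
    P=np.array([bydepth(n,u,v,d[v,u]) for v,u in zip(*np.nonzero(m)) if d[v,u]>0]); F=P[P[:,2]<.039]; print(n,np.median(F[:,2]))
"
```

```text
jaw 8.228816713418315
side flange z med 0.1812 229 bar top 0.2167 ((554.3980102539062, 144.85177612304688), (13.552449226379395, 43.945716857910156), 8.289983749389648)
top flange z med 0.1825 264 bar top 0.2203 ((554.8330688476562, 145.34014892578125), (12.259811401367188, 41.1219482421875), 9.414339065551758)
side 0.03048253970262438
top 0.03069534781674088
```

```bash
python3 -c "
from station import *
print(finish_job())"
```

```text
the job is handed in; nothing more can be done
None
```

The yellow filler plug is screwed home in the filler neck with its flange nipping the orange ring. I let go and handed the job in at about 22 s.

- **Thread start:** I turned the plug backward under roughly 2–7 N. The first drop off a crest measured only about 3.8 mm because I had over-turned about 10°. I lifted the plug, set it down afresh and repeated, and it dropped 4.2 mm after only a few degrees past the crest. That is less than the nominal 5 mm but clearly over the 3.5 mm limit.
- **Screwing in:** I turned it forward 127° in all. It followed the thread (about 0.85 mm per 20°) with upward push under 6 N and sideways force at most about 5 N. The estimated ring squeeze is about 1.2 mm, from both the angle and the tool height.
- **Last checks:**
  - The depth pictures put the flange top at 181–182.5 mm, against 182.3 mm expected.
  - The grip bar lies at 8.3–9.4°, against 8.2° for the jaws, so it did not back off on release.
  - The other things on the bench look unmoved and the robot is clear.
- **What disagreed:** The two cameras differed by 2–4 mm in y, so I centred the plug partly by feel. The wrist torque was too noisy (0.01–0.12 N m) to confirm the tightness by itself.

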